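Nest the three saucepans with fanned handles

TASK

Nest the three saucepans where the large one stands: set the medium pan into the large one, then lift the small pan out of the dish drainer, where it was left tipped, and set it into the medium one, each sitting level and fully down in the one below. Fan the handles out on one side like spread fingers, each about 40 degrees round from the next, so that none lies over another. Set the pans in gently, for the enamel chips; leave the large pan where it stands and do not knock or push the mug, the flask and the garlic.

Things in the scene. Friction and masses are not known exactly. Their poses are not given: they have to be found in the camera images.
- large_pan: Dark blue enamel saucepan, loose: rim 133 mm across, foot 127 mm with a 4 mm bevelled edge, 52 mm high, nearly straight walls 4 mm thick, 0.75 kg or so. Origin at the centre of the underside, z out of the mouth, handle toward -x. Bottom 4 mm thick. Stands on the worktop; the medium pan goes into it and then rests 4 mm above its underside with only 2 mm of play all round.
- medium_pan: Mid-blue enamel saucepan, loose: rim 120 mm across, foot 114 mm with a 4 mm bevelled edge, 52 mm high, nearly straight walls 4 mm thick, 0.36 kg or so. Origin at the centre of the underside, z out of the mouth, handle toward -x. Bottom 4 mm thick. Stands left of the large one; the small pan goes into it and then rests 4 mm above its underside with only 2 mm of play.
- small_pan: Pale blue enamel saucepan, loose: rim 108 mm across, foot 102 mm with a 4 mm bevelled edge, 52 mm high, nearly straight walls 4 mm thick, 0.26 kg or so. Origin at the centre of the underside, z out of the mouth, handle toward -x. Starts tipped 27 degrees in the wire drainer on the right, handle over the rim, rising outward at about 39 degrees to level, its outer 45 mm free outside the rim.
- large_pan_grip (a point): Mid-line of the large pan's wooden handle, pan frame x -115, y 0, z 72 mm. The bar is 17 mm wide (y) and 17 high, flat-sided, 80 mm long, from 77 to 157 mm out from the pan's axis, rising outward at 12 degrees; its underside lies just above the rim's level and so passes over a bigger pan's rim.
- medium_pan_grip (a point): Mid-line of the medium pan's wooden handle, pan frame x -115, y 0, z 73 mm. The bar is 17 mm wide (y) and 17 high, flat-sided, 80 mm long, from 71 to 151 mm out from the pan's axis, rising outward at 12 degrees; its underside lies just above the rim's level and so passes over a bigger pan's rim.
- small_pan_grip (a point): Mid-line of the small pan's wooden handle, pan frame x -115, y 0, z 75 mm. The bar is 17 mm wide (y) and 17 high, flat-sided, 80 mm long, from 65 to 145 mm out from the pan's axis, rising outward at 12 degrees; its underside lies just above the rim's level and so passes over a bigger pan's rim.
- drainer: Wire dish drainer on a grey drip tray, fixed. Basket 132 mm (x -72 to +60) by 148 mm (y), rim 125 mm high, open on top, wire floor 16 mm up. Origin on the worktop, z up. The small pan's handle crosses the middle of the -x rim and points to the drainer's -x.
- mug: Striped mug, 86 x 120 mm, 90 mm high, loose, behind the pans; a bystander. Origin under its middle.
- flask: White cylindrical flask, 67 mm across, 184 mm high, loose, behind the drainer; a bystander. Origin at the centre of the underside.
- garlic_bulb: Garlic bulb, 60 mm across, loose, behind the pans; a bystander. Origin at the underside.

How it is judged (in metres and radians):
On the way:
1. the medium pan sits level and fully down in the large one, its handle 22 to 60 degrees round from the large pan's (z of medium_pan in the frame of large_pan between 0.001 and 0.006 m and horizontal distance between medium_pan and large_pan below 0.006 m and angle between medium_pan's own z axis and vertical below 0.035 rad and horizontal distance between medium_pan_grip and large_pan_grip between 0.045 and 0.118 m and contact force between the fingers and medium_pan below 0.2 N), for 0.2 s.
At the end, for the whole second after the job is handed in: Medium pan in the large, small in the medium: each down within 2 mm, centred within 6 mm, level within 2 degrees; grip points of pans next in the nest 45 to 118 mm apart (22 to 60 degrees), small to large over 45 mm; large pan within 40 mm of its start; all at rest, released (all of step 1 and z of small_pan in the frame of medium_pan between 0.001 and 0.006 m and horizontal distance between small_pan and medium_pan below 0.006 m and angle between each of small_pan, large_pan's own z axis and vertical below 0.035 rad and horizontal distance between small_pan_grip and medium_pan_grip between 0.045 and 0.118 m and horizontal distance between small_pan_grip and large_pan_grip above 0.045 m and distance of large_pan from where it was at the start of the episode below 0.04 m and linear speed of each of large_pan, medium_pan, small_pan below 0.02 m/s and angular speed of each of medium_pan, small_pan below 0.1 rad/s and contact force between the fingers and large_pan below 0.2 N and contact force between the fingers and small_pan below 0.2 N); the robot touches nothing.
It fails at once if a pan is banged or pressed into another with more than 40 N (contact force between medium_pan and large_pan above 40 N or contact force between small_pan and medium_pan above 40 N).
It fails at once if the mug is knocked over or pushed more than 40 mm (distance of mug from where it was at the start of the episode above 0.04 m or angle between mug's own z axis and vertical above 0.5 rad).
It fails at once if the flask is knocked over or pushed more than 40 mm (distance of flask from where it was at the start of the episode above 0.04 m or angle between flask's own z axis and vertical above 0.5 rad).
It fails at once if the garlic bulb is knocked over or pushed more than 40 mm (distance of garlic_bulb from where it was at the start of the episode above 0.04 m).
It also fails if it takes over 67 s, if anything falls off the work surface, if the arm or the gripper's body presses on something with over 40 N, if the wrist force passes 120 N, or if a joint passes its speed limit or range.

ROBOT

A 6-joint arm with a two-finger parallel gripper is mounted at the origin on a cart in front of the work surface, level with it; the furniture and walls round the work are solid. World frame = base frame: x ahead of the robot, y to its left, z up, the work surface at z = 0. Lengths are in mm, angles in rad, forces in N, time in s.
With the tool pointing down it reaches from about 275 to 1000 mm from the base axis. Payload 8.4 kg.
Tool frame: the origin (TCP) lies on the centre line of the jaws, within the pads' length; the fingertips stand 17 mm ahead of it and the grasp point (between the pads) lies 2 mm behind it (r.tcp_to_tips is the z of the fingertips in the tool frame, in mm); z points along the fingers, y is the direction in which the jaws open and shut (so a half turn about z gives the same grasp; the last joint's range is limited). The gripper opens to 85 mm and grips with 20 to 120 N. Pads are 22 mm wide; open, the fingers measure 114 mm over their backs; the gripper's body (76 mm by 85 mm) begins 54 mm behind the grasp point. The pads swing forward as they close: fully open they stand 13 mm farther back than shut.
Start: joints at [1.328, 0.353, 1.633, -0, 1.155, -0.002], TCP at [149.048, 606.97, 248.281] pointing down, gripper open.
Joint ranges: [-2.63, 2.63], [-0.92, 2.1], [0.06, 2.66], [-1.3, 4.44], [0, 2.69], [-3.02, 3.02]. Speed limits (rad/s): [2.22, 2.22, 2.79, 3.14, 3.14, 3.14].

INTERFACE

Orientations are given as [roll, pitch, yaw] about the fixed x, y, z axes, in that order (R = Rz(yaw) Ry(pitch) Rx(roll)).
In Python, from rig import r, cams, job gives the robot as it stands.
- The arm moves only by the tool drive_tool, never from a script. Its argument "deltas" is a list of rows, each a list of 4 numbers: the shift along the tool's x, y, z in cm, then the turn about the tool's z in rad. In form: [[x, y, z, roll], ...]. A call has 1 to 12 rows; each row shifts and turns the commanded pose from where the row before left it, along the tool's axes as they then stand; what a row does not reach is not made up. A row lasts 1/12 s, in which the tool goes at most 41.7 mm and 7.16 degrees, less where a joint would pass 70% of its speed; a pose out of reach is approached as far as the arm can. A call with a gripper value outside its range is refused whole. "jaw" is the closure, from 0 (fully open) to 1 (shut), set as the call begins (left out, the last holds). The fingers move at their own pace and stop on an object; "force" is the grip in N (left out, the last holds). Time passes only in rows, so rows that do not move let the fingers close. It gives the time, the measured TCP pose, the force and the opening at its end, in the units of the state.
- r.sense(): the state, without advancing time (a new reading comes with each control period).
- cams.grab_frame(name): name is "side" or "top"; returns (picture, depth): 400x640x3 uint8, red, green, blue; 400x640 float32, mm along the optical axis (not along the pixel's ray), 0 where there is no reading.
- cams.camera_params(name): a dict with "fx", "fy", "cx", "cy" (pixels), "k1" (the pictures are not rectified: a ray, as slopes to the right and down, at radius r is drawn at 1 + k1 r^2 times it, then the intrinsics apply), "R" (3x3) and "t" (3): a world point X has camera coordinates R X + t. Camera axes: x right, y down, z forward; pixel columns grow to the right and rows downward; lengths in mm; the calibration is good to about 2 mm. A picture is of the moment at which its call begins. camera_params takes no time and is no camera call.
- job.sign_off(): hands the job in, once; it reports no verdict.
The state is a dict: "clock": time; "qpos": joint angles; "qvel": joint speeds; "joint_efforts": joint torques, N m; "eef_pos": TCP position; "tcp_rot": TCP orientation; "contact_force": force on the tool from outside, world axes, zero at the start; "wrist_torque": the same for the moment, N m; "opening": opening from 0.0 (shut) to 1.0 (fully open).
Only numpy, scipy, OpenCV 4.12 (cv2) and the standard library are available. Lean on these libraries where they do the work, as an engineer would, in place of code of your own. Each camera call takes 0.05 s, during which the arm holds its last target. There are 200 camera calls.

## Working session

There is one attempt and no reset: what is moved stays moved. The work goes in short steps, Python scripts to look and compute and a tool call to move; the robot and the scene stay as the last step left them, time stands still between calls to the robot, and variables do not carry over. Pictures are saved under pics/ and viewed, about 8 in all and at most 12, crops included, and the job is handed in when it is done.

Besides the shell and the picture viewer there is one more tool, called after ">>>" in YAML: its name, and indented under it one key for each argument. drive_tool: Moves the arm, as the interface text tells. Its arguments: {"type":"object","properties":{"deltas":{"type":"array"},"jaw":{"type":"number"},"force":{"type":"number"}},"required":["deltas"]}

```bash
ls; mkdir -p pics; cat > h.py <<'E'
import numpy as np, cv2
from rig import r,cams,job
from scipy.spatial.transform import Rotation as Ro
def cloud(name):
    im,d=cams.grab_frame(name); p=cams.camera_params(name)
    K=np.array([[p['fx'],0,p['cx']],[0,p['fy'],p['cy']],[0,0,1.]])
    v,u=np.mgrid[0:im.shape[0],0:im.shape[1]]
    pts=np.stack([u,v],-1).reshape(-1,1,2).astype(np.float64)
    n=cv2.undistortPoints(pts,K,np.array([p['k1'],0,0,0.])).reshape(im.shape[0],im.shape[1],2)
    R=np.array(p['R']);t=np.array(p['t'])
    Xc=np.dstack([n*d[...,None],d])
    X=(Xc-t)@R
    X[d==0]=np.nan
    return im,d,X
E
python3 - <<'E'
from h import *
print(r.sense(), r.tcp_to_tips)
for n in('side','top'):
    im,d,X=cloud(n); p=cams.camera_params(n); print(n,p, (d==0).mean())
    cv2.imwrite(f'pics/{n}0.png',im[...,::-1]); np.savez(f'{n}0.npz',im=im,X=X)
E
```

```text
pics
{'clock': 0.0, 'qpos': array([ 1.32760938e+00,  3.53652994e-01,  1.63415297e+00,  1.44226349e-05,
        1.15519502e+00, -2.39019611e-03]), 'qvel': array([ 0.00110169,  0.00031697, -0.00229023, -0.00043009,  0.00253108,
       -0.00035772]), 'joint_efforts': array([ 1.89421648e-03, -6.05267215e+01, -3.42073095e+01, -1.31033232e-05,
        9.28175985e-03, -6.04259597e-06]), 'eef_pos': array([148.92640075, 606.52168075, 247.55057788]), 'tcp_rot': array([-3.14018435e+00, -1.65528321e-05,  2.90079006e+00]), 'contact_force': array([ 0.78489081, -0.17424002, -0.03597412]), 'wrist_torque': array([-0.00980726,  0.00909987,  0.04816736]), 'opening': 0.9991946284888796} 17.0
side {'fx': 373.50082358583757, 'fy': 373.50082358583757, 'cx': 319.4823190505016, 'cy': 201.09016102609166, 'k1': -0.084306471717204, 'R': array([[-0.99873939, -0.04636947, -0.01922235],
       [-0.00824952,  0.52936675, -0.84835299],
       [ 0.04951336, -0.84712497, -0.52908195]]), 't': array([554.98431849, 132.52467812, 946.94119774])} 0.00602734375
top {'fx': 474.2444519863979, 'fy': 474.2444519863979, 'cx': 314.75579785371644, 'cy': 199.58383659128336, 'k1': -0.12747320788638705, 'R': array([[-0.0179152 , -0.99981677, -0.00674258],
       [-0.9939585 ,  0.01853978, -0.10817936],
       [ 0.10828454,  0.00476379, -0.99410853]]), 't': array([ -17.07398032,  570.53193301, 1246.64872676])} 0.0038125
```

View pics/top0.png

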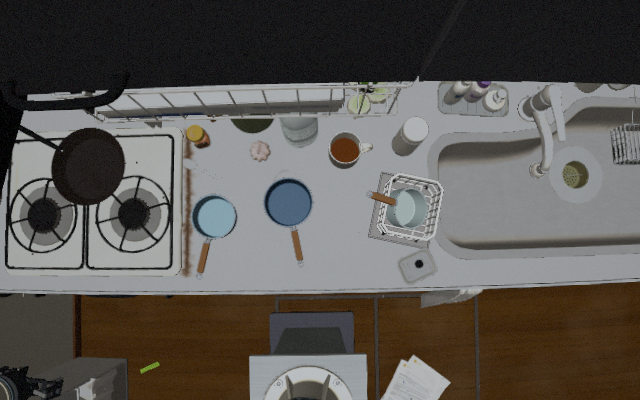

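View pics/side0.png

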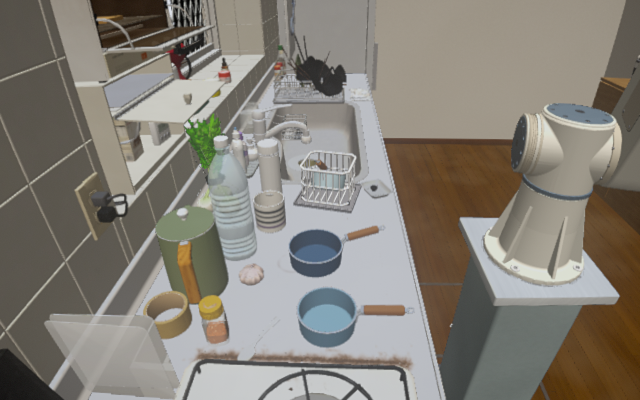

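Top view: medium pan at (215,217) with its handle to (200,275); large pan at (289,203) with its handle to (300,262); small pan in the drainer at (408,207), handle to (370,195). Garlic is at (260,150), mug at (348,149), flask at (412,133). The side view shows the same layout. Next I measure rims and handles.

```bash
cat > m.py <<'E'
from h import *
from scipy.optimize import least_squares
def load(n,k=0):
    z=np.load(f'{n}{k}.npz'); return z['im'],z['X']
def circ(P):
    f=least_squares(lambda q:np.hypot(P[:,0]-q[0],P[:,1]-q[1])-q[2],[*P.mean(0)[:2],60],loss='soft_l1',f_scale=1.5)
    return f.x,np.abs(f.fun).mean()
def wood(im):
    h=cv2.cvtColor(im,cv2.COLOR_RGB2HSV); return (h[...,0]<18)&(h[...,1]>110)&(h[...,2]>60)
def near(X,c,rad): return np.hypot(X[...,0]-c[0],X[...,1]-c[1])<rad
E
python3 - <<'E'
from m import *
for n in('top','side'):
    im,X=load(n)
    if n=='top':
        for nm,(u,v) in dict(med=(215,217),lar=(289,203),sml=(408,207),garlic=(260,150),mug=(348,149),flask=(412,133),handle_s=(382,198)).items(): print(nm,X[v,u].round())
        C={'med':X[217,215],'lar':X[203,289]}
    for k,c in C.items():
        m=near(X,c,90)&(X[...,2]>45)&(X[...,2]<62)&~wood(im)
        P=X[m]; q,e=circ(P); print(n,k,m.sum(),q.round(1),e.round(2),'z',np.percentile(P[:,2],[5,50,95]).round(1))
        w=near(X,c,200)&wood(im)&(X[...,2]>45)&(X[...,2]<130)&(np.abs(X[...,1]-c[1])<60)
        H=X[w]; a=H-[q[0],q[1],0]; rad=np.hypot(a[:,0],a[:,1]); b=H[(rad>80)&(rad<150)]
        d=cv2.fitLine(b[:,:2].astype(np.float32),cv2.DIST_HUBER,0,.01,.01).ravel(); 
        if d[0]>0:d[:2]*=-1
        mm=b[:,:2].mean(0)-q[:2]
        print('   handle n',len(b),'line dir',np.degrees(np.arctan2(d[1],d[0])).round(1),'centre dir',np.degrees(np.arctan2(mm[1],mm[0])).round(1),'rad',rad.min().round(),rad.max().round(),'z',[H[(rad>s)&(rad<s+15),2].max().round() for s in (85,110,135)])
    w=wood(im)&near(X,[X[198,382][0] if n=='top' else S[0],X[198,382][1] if n=='top' else S[1]],80)&(X[...,2]>90)
    if n=='top': S=X[198,382]
    H=X[w]; print(n,'small handle',len(H),H.mean(0).round(1))
    u,s,vt=np.linalg.svd(H-H.mean(0),full_matrices=False); d=vt[0]*np.sign(vt[0][1]); p=(H-H.mean(0))@d
    print(d.round(3),H[p.argmin()].round(),H[p.argmax()].round(),s/np.sqrt(len(H)))
    m=near(X,S,250)&(X[...,2]>118)&(X[...,2]<132)&~wood(im)
    print('drainer rim',m.sum(),np.nanpercentile(X[m],[2,98],axis=0).round())
    cv2.imwrite(f'pics/{n}c.png',cv2.resize((im[150:270,350:470] if n=='top' else im[120:220,270:370])[...,::-1],None,fx=5,fy=5,interpolation=cv2.INTER_CUBIC))
E
```

```text
med [530. 249.   3.]
lar [564.  43.   9.]
sml [ 546. -280.   26.]
garlic [705. 117.  52.]
mug [ 707. -121.   32.]
flask [ 712. -267.  183.]
handle_s [ 557. -191.  163.]
top med 313 [528.5 244.4  58.7] 1.54 z [47.6 52.4 57. ]
   handle n 154 line dir 169.5 centre dir 170.0 rad 74.0 202.0 z [np.float64(80.0), np.float64(89.0), np.float64(90.0)]
top lar 320 [563.1  44.7  64.3] 1.45 z [47.1 52.8 56.3]
   handle n 140 line dir -169.0 centre dir -168.1 rad 80.0 155.0 z [np.float64(82.0), np.float64(86.0), np.float64(97.0)]
top small handle 152 [ 555.7 -194.8  158.4]
[0.172 0.764 0.622] [ 545. -225.  128.] [ 560. -165.  179.] [22.81763601  4.60655586  2.36133058]
drainer rim 640 [[ 456. -348.  120.]
 [ 729.  -26.  131.]]
side med 661 [528.8 246.6  58. ] 1.44 z [45.9 52.7 55.1]Traceback (most recent call last):
  File "<stdin>", line 15, in <module>
    return umr_maximum(a, axis, None, out, keepdims, initial, where)
ValueError: zero-size array to reduction operation maximum which has no identity
```

View pics/topc.png

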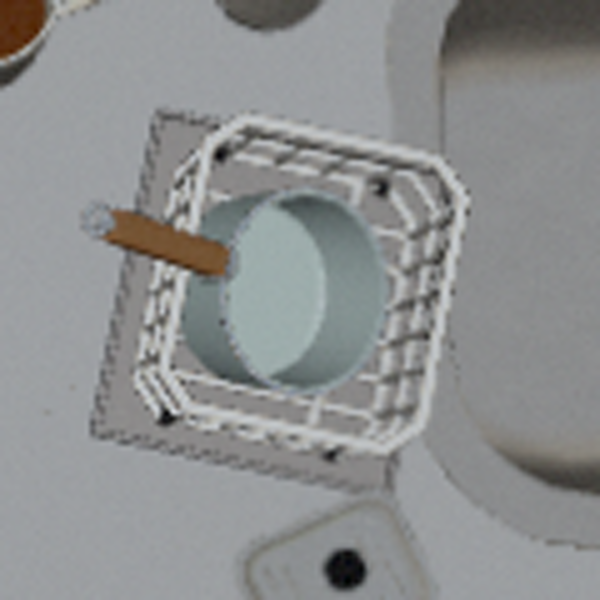

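The small handle's outward direction is about 77° azimuth at 39° pitch, which matches the text. I'll finish the side-view check and compute the first approach.

```bash
cat >> m.py <<'E'
def pan(im,X,c,zlo=45,zhi=62,dirs=None,hr=(80,150)):
    m=near(X,c,80)&(X[...,2]>zlo)&(X[...,2]<zhi)&~wood(im)
    q,e=circ(X[m]); out=[q.round(1),round(e,2),int(m.sum()),'z',np.percentile(X[m][:,2],[5,50,95]).round(1)]
    w=near(X,q,hr[1])&~near(X,q,hr[0])&wood(im)&(X[...,2]>zlo)&(X[...,2]<zhi+60)
    H=X[w]; 
    if len(H)>10:
        a=np.degrees(np.arctan2(H[:,1]-q[1],H[:,0]-q[0]))%360; md=np.median(a); s=np.abs(a-md)<12; out+=['handle',round(md,1),int(s.sum()),'z',np.percentile(H[s][:,2],[10,50,90]).round()]
    return out
def go(p,yaw=None):
    """tool-frame cm / rad to reach world p (mm), yaw deg"""
    s=r.sense(); R=Ro.from_euler('xyz',s['tcp_rot']).as_matrix(); d=R.T@(np.array(p)-s['eef_pos'])/10
    t=0 if yaw is None else -((yaw-np.degrees(s['tcp_rot'][2])+180)%360-180)
    print('at',s['eef_pos'].round(1),'rot',np.degrees(s['tcp_rot']).round(1),'t',round(s['clock'],2),'F',s['contact_force'].round(1),'op',round(s['opening'],3)); print('delta cm',d.round(2),'turn',np.radians(t).round(3))
def pol(c,rad,deg,z): return [c[0]+rad*np.cos(np.radians(deg)),c[1]+rad*np.sin(np.radians(deg)),z]
E
python3 - <<'E'
from m import *
for n in('top','side'):
    im,X=load(n)
    print(n,'med',*pan(im,X,[528.6,245.5])); print(n,'lar',*pan(im,X,[563,44.7]))
im,X=load('side')
H=X[wood(im)&near(X,[556,-195],70)&(X[...,2]>100)]
if len(H)>5:
  u,s,vt=np.linalg.svd(H-H.mean(0),full_matrices=False);print('small side',len(H),H.mean(0),vt[0])
go(pol([528.6,245.5],97,169.8,150),169.8)
E
```

```text
top med [528.5 244.4  58.7] 1.54 313 z [47.6 52.4 57. ] handle 170.1 154 z [75. 80. 87.]
top lar [563.1  44.7  64.3] 1.45 320 z [47.1 52.8 56.3] handle 191.9 140 z [74. 81. 87.]
side med [528.8 246.6  58. ] 1.41 660 z [45.9 52.7 55.1] handle 169.1 20 z [84. 89. 89.]
side lar [563.1  45.7  63.8] 1.53 465 z [45.9 51.8 55.8] handle 191.1 16 z [72. 83. 86.]
at [149.  606.6 247.6] rot [-179.9    0.   166.2] t 0.1 F [-0.2  1.1 -0.2] op 1.0
delta cm [-35.8  -26.61   9.8 ] turn -0.063
```

>>> drive_tool:
  deltas:
    - [-2.98, -2.22, 0, -0.0053]
    - [-2.98, -2.22, 0, -0.0053]
    - [-2.98, -2.22, 0, -0.0053]
    - [-2.98, -2.22, 0, -0.0053]
    - [-2.98, -2.22, 0, -0.0053]
    - [-2.98, -2.22, 0, -0.0053]
    - [-2.98, -2.22, 0, -0.0053]
    - [-2.98, -2.22, 0, -0.0053]
    - [-2.98, -2.22, 0, -0.0053]
    - [-2.98, -2.22, 0, -0.0053]
    - [-2.98, -2.22, 0, -0.0053]
    - [-2.98, -2.22, 0, -0.0053]
  jaw: 0.4
  force: 100

```text
clock: 1.1
eef_pos: [443.4, 269.8, 248.2]
tcp_rot: [-3.141, -0.0, 2.965]
contact_force: [1.0, 1.1, -0.2]
opening: 0.599
```

>>> drive_tool:
  deltas:
    - [0, 0, 3, 0]
    - [0, 0, 3, 0]
    - [0, 0, 3.6, 0]
    - [0, 0, 0, 0]

```text
clock: 1.43
eef_pos: [439.3, 268.9, 146.7]
tcp_rot: [-3.135, -0.007, 2.964]
contact_force: [-2.0, -0.2, -0.8]
opening: 0.597
```

```bash
python3 - <<'E'
from m import *
go(pol([528.6,245.3],97,169.8,67),169.8)
im,d,X=cloud('top'); print(*pan(im,X,[528.6,245.5]))
cv2.imwrite('pics/t1.png',cv2.resize(im[150:310,150:350][...,::-1],None,fx=3,fy=3))
E
```

```text
at [439.3 268.9 146.7] rot [-179.6   -0.4  169.8] t 1.43 F [-2.  -0.2 -0.8] op 0.597
delta cm [ 0.44 -0.7   7.98] turn -0.0
[528.5 244.5  58.7] 1.54 305 z [47.1 52.4 56.8] handle 170.3 83 z [78. 84. 89.]
```

View pics/t1.png

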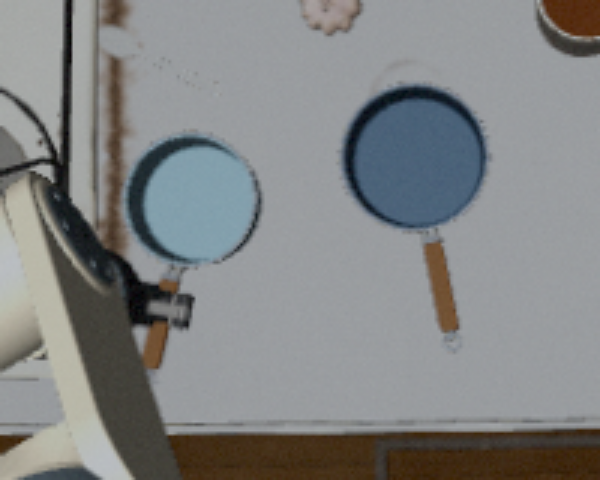

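The gripper straddles the medium handle at crop (165,300); the rim and handle are clear. Descending.

>>> drive_tool:
  deltas:
    - [0.4, -0.7, 1, 0]
    - [0, 0, 2.5, 0]
    - [0, 0, 2.5, 0]
    - [0, 0, 2, 0]
    - [0, 0, 0, 0]
    - [0, 0, 0, 0]

```text
clock: 1.98
eef_pos: [437.8, 265.7, 73.4]
tcp_rot: [-3.141, -0.0, 2.965]
contact_force: [-0.4, 0.3, 0.9]
opening: 0.6
```

>>> drive_tool:
  deltas:
    - [0, 0, 0, 0]
    - [0, 0, 0, 0]
    - [0, 0, 0, 0]
    - [0, 0, 0, 0]
    - [0, 0, 0, 0]
    - [0, 0, 0, 0]
    - [0, 0, 0, 0]
  jaw: 1
  force: 110

```text
clock: 2.57
eef_pos: [438.3, 265.5, 74.0]
tcp_rot: [3.141, 0.002, 2.965]
contact_force: [-1.8, -2.7, 11.1]
opening: 0.168
```

```bash
python3 - <<'E'
from m import *
go(pol([528.6,245.3],97,169.8,67),169.8)
im,d,X=cloud('top'); print(*pan(im,X,[528.6,245.5]))
im,d,X=cloud('side'); print(*pan(im,X,[528.6,245.5]))
E
```

```text
at [438.3 265.5  74. ] rot [1.799e+02 1.000e-01 1.699e+02] t 2.57 F [-1.8 -2.7 11.1] op 0.168
delta cm [ 0.46 -0.39  0.7 ] turn 0.001
[529.  247.1  58.7] 1.59 313 z [46.8 52.4 57.1]
[529.2 249.   58. ] 1.52 686 z [45.8 52.6 55.6] handle 166.6 176 z [78. 83. 88.]
```

Grip is about 7 mm high on the bar and 4 mm off; I'll reopen, correct and regrip.

>>> drive_tool:
  deltas:
    - [0, 0, 0, 0]
    - [0, 0, 0, 0]
    - [0, 0, 0, 0]
    - [0, 0, 0, 0]
  jaw: 0.5

```text
clock: 3.0
eef_pos: [437.5, 265.4, 72.5]
tcp_rot: [3.141, 0.0, 2.964]
contact_force: [-0.5, -0.6, -0.3]
opening: 0.504
```

```bash
python3 - <<'E'
from m import *
im,d,X=cloud('top'); print(*pan(im,X,[528.6,245.5]))
im,d,X=cloud('side'); print(*pan(im,X,[528.6,245.5]))
go(pol([528.8,247],94,169.2,67),169.2)
E
```

```text
[529.  247.   58.7] 1.52 309 z [47.2 52.8 57.4]
[529.5 249.   58. ] 1.44 673 z [45.9 52.5 55.2] handle 166.5 173 z [78. 84. 89.]
at [437.4 265.3  72.3] rot [-180.    -0.   169.8] t 3.1 F [-0.8 -0.1 -0.4] op 0.495
delta cm [ 0.09 -0.08  0.53] turn 0.011
```

>>> drive_tool:
  deltas:
    - [0, 0, 0.7, 0]
    - [0, 0, 0, 0]
    - [0, 0, 0, 0]

```text
clock: 3.35
eef_pos: [437.1, 265.0, 64.6]
tcp_rot: [-3.141, -0.001, 2.964]
contact_force: [-0.5, 0.2, 0.8]
opening: 0.501
```

>>> drive_tool:
  deltas:
    - [0, 0, 0, 0]
    - [0, 0, 0, 0]
    - [0, 0, 0, 0]
    - [0, 0, 0, 0]
    - [0, 0, 0, 0]
    - [0, 0, 0, 0]
    - [0, 0, 0, 0]
  jaw: 1
  force: 120

```text
clock: 3.93
eef_pos: [437.5, 265.1, 65.4]
tcp_rot: [-3.141, 0.0, 2.964]
contact_force: [-0.2, -3.9, 5.3]
opening: 0.177
```

>>> drive_tool:
  deltas:
    - [0, 0, -0.5, 0]
    - [0, 0, -1, 0]
    - [0, 0, -2, 0]
    - [0, 0, -2.5, 0]
    - [0, 0, -2, 0]
    - [0, 0, -1, 0]
    - [0, 0, 0, 0]
    - [0, 0, 0, 0]

```text
clock: 4.6
eef_pos: [437.3, 265.3, 155.3]
tcp_rot: [3.141, 0.0, 2.964]
contact_force: [-0.4, 0.2, -4.8]
opening: 0.18
```

```bash
python3 - <<'E'
from m import *
s=r.sense(); print(s['eef_pos'].round(1),np.degrees(s['tcp_rot']).round(1),s['contact_force'].round(1),s['wrist_torque'].round(2),s['opening'])
for n in('top','side'):
    im,d,X=cloud(n); m=near(X,[529,247],72)&(X[...,2]>100)&(X[...,2]<190)&~wood(im)&near(X,[529,247],200)
    h=cv2.cvtColor(im,cv2.COLOR_RGB2HSV); m&=(h[...,0]>85)&(h[...,0]<125)&(h[...,1]>50)
    P=X[m]; print(n,len(P),P.mean(0).round(1),np.percentile(P,[2,98],axis=0).round(1).tolist())
    cv2.imwrite(f'pics/{n}2.png',(cv2.resize(im[130:310,130:350],None,fx=2,fy=2) if n=='top' else cv2.resize(im[180:380,250:450],None,fx=2,fy=2))[...,::-1]); np.savez(f'{n}2.npz',im=im,X=X)
a=cv2.imread('pics/top2.png');b=cv2.imread('pics/side2.png');H=360
cv2.imwrite('pics/both2.png',np.hstack([a[:H,:],b[:H,:360]]))
E
```

```text
[437.3 265.3 155.3] [180.    0.  169.9] [-0.4  0.2 -4.8] [0.12 0.4  0.02] 0.17994883241789553
top 396 [538.1 271.4 125.4] [[473.3, 190.6, 100.9], [584.7, 303.7, 144.1]]
side 1888 [528.9 245.5 121.9] [[475.8, 191.8, 101.2], [583.0, 307.4, 142.2]]
```

View pics/both2.png

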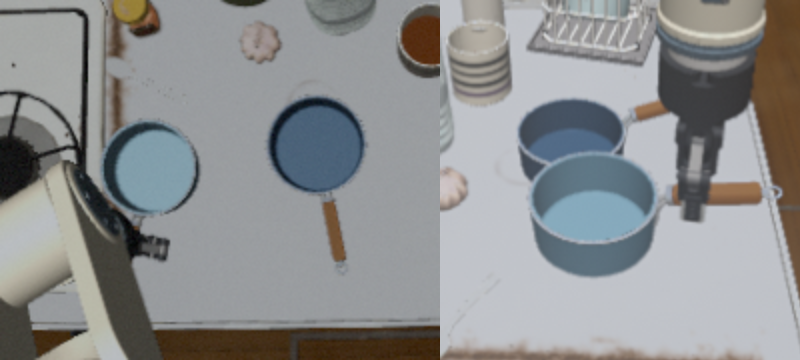

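The medium pan is held roughly level above the worktop, with the gripper on its handle. I'll measure tilt and centre.

```bash
cat >> m.py <<'E'
def rim(im,X,c,zc,rad,hdir):
    """per-angle top points round c -> plane tilt, circle; repeated"""
    h=cv2.cvtColor(im,cv2.COLOR_RGB2HSV)
    m=near(X,c,rad+12)&~near(X,c,rad-12)&(X[...,2]>zc-12)&(X[...,2]<zc+12)&~wood(im)&(h[...,1]>30)
    P=X[m]; a=(np.degrees(np.arctan2(P[:,1]-c[1],P[:,0]-c[0]))-hdir)%360
    T=[]
    for k in range(25,335,10):
        s=P[(a>=k)&(a<k+10)]
        if len(s)>3: T.append(s[np.argsort(s[:,2])[-4:]].mean(0))
    T=np.array(T); A=np.c_[T[:,:2]-c[:2],np.ones(len(T))]
    f=least_squares(lambda g:A@g-T[:,2],[0,0,zc],loss='soft_l1').x
    u=np.array([np.cos(np.radians(hdir)),np.sin(np.radians(hdir))])
    q,e=circ(T)
    return len(T),'centre',q.round(1),'rimz',f[2].round(1),'tilt deg along handle',np.degrees(f[:2]@u).round(2),'across',np.degrees(f[:2]@[-u[1],u[0]]).round(2)
E
python3 - <<'E'
from m import *
for n in('top','side'):
    im,X=load(n,2); print(n,*rim(im,X,np.array([529,247]),142,58,169.5)); print(n,'L',*rim(im,X,np.array([563.1,45]),52,64,191.5))
im,d,X=cloud('side'); print(*rim(im,X,np.array([529,247]),142,58,169.5))
E
```

```text
top 31 centre [529.  247.7  57.6] rimz 142.4 tilt deg along handle 0.59 across -0.31
top L 31 centre [563.   44.5  63.6] rimz 53.6 tilt deg along handle 0.64 across 0.44
side 31 centre [529.3 249.   57.9] rimz 142.6 tilt deg along handle 0.39 across 0.37
side L 23 centre [563.6  45.4  63.6] rimz 53.8 tilt deg along handle -0.16 across -1.29
31 centre [529.  248.6  57.6] rimz 142.0 tilt deg along handle 0.38 across 0.41
```

>>> drive_tool:
  deltas:
    - [0, 0, 0, 0.03]
    - [0, 0, 0, 0.05]
    - [0, 0, 0, 0.06]
    - [0, 0, 0, 0.06]
    - [0, 0, 0, 0.05]
    - [0, 0, 0, 0.04]
    - [0, 0, 0, 0.024]
    - [0, 0, 0, 0]
    - [0, 0, 0, 0]

```text
clock: 5.5
eef_pos: [437.2, 265.1, 154.6]
tcp_rot: [-3.141, -0.001, 2.651]
contact_force: [0.3, -0.6, -3.9]
opening: 0.177
```

>>> drive_tool:
  deltas:
    - [-0.5, -0.55, 0, 0]
    - [-1, -1.1, 0, 0]
    - [-1.25, -1.38, 0, 0]
    - [-1.5, -1.66, 0, 0]
    - [-1.5, -1.66, 0, 0]
    - [-1.5, -1.66, 0, 0]
    - [-1.5, -1.66, 0, 0]
    - [-1.4, -1.55, 0, 0]
    - [-1, -1.1, 0, 0]
    - [-0.6, -0.66, 0, 0]
    - [-0.4, -0.44, 0, 0]
    - [0, 0, 0, 0]

```text
clock: 6.5
eef_pos: [481.4, 88.8, 155.3]
tcp_rot: [-3.141, 0.0, 2.65]
contact_force: [0.2, 0.4, -4.2]
opening: 0.181
```

>>> drive_tool:
  deltas:
    - [0, 0, 1, 0]
    - [0, 0, 0.8, 0]
    - [0, 0, 0, 0]
    - [0, 0, 0, 0]

```text
clock: 6.83
eef_pos: [480.4, 90.1, 136.3]
tcp_rot: [-3.14, -0.002, 2.651]
contact_force: [-0.3, -0.8, -4.1]
opening: 0.175
```

```bash
python3 - <<'E'
from m import *
go([481.3,89.7,81],151.9)
for n in('top','side'):
    im,d,X=cloud(n); print(n,*rim(im,X,np.array([563,45]),124,58,151.5))
    h=(529,0)
E
```

```text
at [480.4  90.1 136.3] rot [-1.799e+02 -1.000e-01  1.519e+02] t 6.83 F [-0.3 -0.8 -4.1] op 0.175
delta cm [-0.11  0.01  5.53] turn 0.0
top 26 centre [562.1  46.6  57.7] rimz 123.5 tilt deg along handle 1.09 across -0.39
side 26 centre [563.2  47.7  57.8] rimz 123.3 tilt deg along handle 0.67 across -0.02
```

>>> drive_tool:
  deltas:
    - [-0.16, -0.16, 0.5, 0]
    - [0, 0, 1, 0]
    - [0, 0, 0.5, 0]
    - [0, 0, 0.3, 0]
    - [0, 0, 0.3, 0]
    - [0, 0, 0.2, 0]
    - [0, 0, 0.2, 0]
    - [0, 0, 0.2, 0]
    - [0, 0, 0, 0]

```text
clock: 7.68
eef_pos: [481.9, 87.5, 105.0]
tcp_rot: [-3.141, -0.0, 2.65]
contact_force: [-1.0, 1.1, -4.5]
opening: 0.178
```

```bash
python3 - <<'E'
from m import *
go([481.3,89.7,81],151.9)
for n in('top','side'):
    im,d,X=cloud(n); print(n,*rim(im,X,np.array([563,45]),89,58,151.5))
E
```

```text
at [481.9  87.5 105. ] rot [-180.    -0.   151.9] t 7.68 F [-1.   1.1 -4.5] op 0.178
delta cm [0.16 0.17 2.4 ] turn -0.001
top 26 centre [563.9  43.8  57.8] rimz 92.4 tilt deg along handle 0.23 across 0.73
side 26 centre [564.3  44.6  57.7] rimz 91.6 tilt deg along handle 0.59 across 0.24
```

>>> drive_tool:
  deltas:
    - [-0.03, 0.05, 0.2, 0]
    - [0, 0, 0.2, 0]
    - [0, 0, 0.2, 0]
    - [0, 0, 0.2, 0]
    - [0, 0, 0.2, 0]
    - [0, 0, 0.2, 0]
    - [0, 0, 0.2, 0]
    - [0, 0, 0.2, 0]
    - [0, 0, 0.2, 0]
    - [0, 0, 0.2, 0]
    - [0, 0, 0, 0]

```text
clock: 8.7
eef_pos: [482.3, 87.7, 84.9]
tcp_rot: [-3.141, -0.0, 2.65]
contact_force: [0.0, 0.5, -4.6]
opening: 0.175
```

>>> drive_tool:
  deltas:
    - [0, 0, 0.2, 0]
    - [0, 0, 0.2, 0]
    - [0, 0, 0.2, 0]
    - [0, 0, 0.1, 0]
    - [0, 0, 0.1, 0]
    - [0, 0, 0.1, 0]
    - [0, 0, 0, 0]

```text
clock: 9.28
eef_pos: [482.4, 87.7, 76.1]
tcp_rot: [-3.141, -0.0, 2.65]
contact_force: [-0.4, -0.9, -4.7]
opening: 0.182
```

>>> drive_tool:
  deltas:
    - [0, 0, 0.1, 0]
    - [0, 0, 0.1, 0]
    - [0, 0, 0.1, 0]
    - [0, 0, 0.1, 0]
    - [0, 0, 0, 0]

```text
clock: 9.7
eef_pos: [482.3, 87.7, 72.1]
tcp_rot: [-3.141, -0.0, 2.65]
contact_force: [-0.9, 0.5, -4.8]
opening: 0.179
```

>>> drive_tool:
  deltas:
    - [0, 0, 0.05, 0]
    - [0, 0, 0.05, 0]
    - [0, 0, 0.05, 0]
    - [0, 0, 0.05, 0]
    - [0, 0, 0, 0]

```text
clock: 10.12
eef_pos: [482.5, 87.8, 70.3]
tcp_rot: [3.142, 0.0, 2.65]
contact_force: [-0.4, 0.5, -2.2]
opening: 0.175
```

>>> drive_tool:
  deltas:
    - [0, 0, 0.05, 0]
    - [0, 0, 0.02, 0]
    - [0, 0, 0, 0]

```text
clock: 10.37
eef_pos: [482.5, 87.8, 69.7]
tcp_rot: [3.141, 0.0, 2.65]
contact_force: [-1.6, 1.9, -0.2]
opening: 0.171
```

>>> drive_tool:
  deltas:
    - [0, 0, 0, 0]
    - [0, 0, 0, 0]
    - [0, 0, 0, 0]
    - [0, 0, 0, 0]
    - [0, 0, 0, 0]
  jaw: 0.55

```text
clock: 10.78
eef_pos: [482.7, 87.8, 69.7]
tcp_rot: [3.141, 0.0, 2.65]
contact_force: [0.3, 0.4, 0.8]
opening: 0.449
```

```bash
python3 - <<'E'
from m import *
go([481.3,89.7,150],77)
for n in('top','side'):
    im,d,X=cloud(n); print(n,*rim(im,X,np.array([563,45]),58,57,151.5))
    c=[563,45]; H=X[wood(im)&near(X,c,150)&~near(X,c,85)&(X[...,2]>55)]; a=np.degrees(np.arctan2(H[:,1]-45,H[:,0]-563))%360; print(np.histogram(a,np.arange(130,210,5)))
E
```

```text
at [482.7  87.8  69.7] rot [180.    0.  151.9] t 10.78 F [0.3 0.4 0.8] op 0.449
delta cm [ 0.21  0.11 -8.03] turn 1.306
top 26 centre [564.   44.5  58.7] rimz 58.5 tilt deg along handle -0.23 across -0.26
(array([ 0,  0,  0,  1, 18,  0,  0,  0,  0,  0,  0, 26, 98,  7,  0]), array([130, 135, 140, 145, 150, 155, 160, 165, 170, 175, 180, 185, 190,
       195, 200, 205]))
side 26 centre [565.2  44.7  57.5] rimz 57.8 tilt deg along handle 0.77 across -0.82
(array([ 0,  0,  0, 11, 11,  0,  0,  0,  0,  0,  0, 47, 25,  0,  0]), array([130, 135, 140, 145, 150, 155, 160, 165, 170, 175, 180, 185, 190,
       195, 200, 205]))
```

Medium is seated: rim about 56 mm after bias, centred within 1–2 mm, handles at ~151° and ~191°. Now lift off and go to the small pan's handle.

>>> drive_tool:
  deltas:
    - [0, 0, -1, 0]
    - [0, 0, -2, 0]
    - [0, 0, -3, 0]
    - [0, 0, -4, 0]
    - [0, 0, -4, 0]
    - [0, 0, -2, 0]
    - [0, 0, 0, 0]

```text
clock: 11.47
eef_pos: [485.2, 88.2, 235.4]
tcp_rot: [3.136, 0.007, 2.65]
contact_force: [0.6, 0.1, -0.7]
opening: 0.452
```

>>> drive_tool:
  deltas:
    - [0, 0, 0, 0.119]
    - [0, 0, 0, 0.119]
    - [0, 0, 0, 0.119]
    - [0, 0, 0, 0.119]
    - [0, 0, 0, 0.119]
    - [0, 0, 0, 0.119]
    - [0, 0, 0, 0.119]
    - [0, 0, 0, 0.119]
    - [0, 0, 0, 0.118]
    - [0, 0, 0, 0.118]
    - [0, 0, 0, 0.118]
    - [0, 0, 0, 0]

```text
clock: 12.47
eef_pos: [482.0, 87.7, 229.3]
tcp_rot: [-3.141, 0.0, 1.339]
contact_force: [0.2, 1.4, 0.6]
opening: 0.45
```

```bash
python3 - <<'E'
from m import *
go([559.1,-179.7,220],77.3)
for n in('top','side'):
    im,d,X=cloud(n)
    w=wood(im)&near(X,[556,-195],50)&(X[...,2]>118)&(X[...,2]<200)
    H=X[w]; d=np.median(H,0); u,s,vt=np.linalg.svd(H-H.mean(0),full_matrices=False); v=vt[0]*np.sign(vt[0][1]); p=(H-H.mean(0))@v
    print(n,len(H),H.mean(0).round(1),v.round(3),'az',np.degrees(np.arctan2(v[1],v[0])).round(1),np.percentile(p,[3,97]).round())
    h=cv2.cvtColor(im,cv2.COLOR_RGB2HSV)
E
```

```text
at [482.   87.7 229.3] rot [-180.     0.    76.7] t 12.47 F [0.2 1.4 0.6] op 0.45
delta cm [-24.25  13.65   0.93] turn -0.01
top 153 [ 555.8 -194.6  158.3] [0.177 0.772 0.611] az 77.1 [-37.  34.]
side 3 [ 564.9 -161.2  170.9] [-0.934  0.036 -0.355] az 177.8 [-5.  4.]
```

>>> drive_tool:
  deltas:
    - [-1, 0.6, 0, 0]
    - [-2, 1.1, 0, 0]
    - [-2.5, 1.4, 0, 0]
    - [-2.5, 1.4, 0, 0]
    - [-2.5, 1.4, 0, 0]
    - [-2.5, 1.4, 0, 0]
    - [-2.5, 1.4, 0, 0]
    - [-2.5, 1.4, 0, 0]
    - [-2.5, 1.4, 0, 0]
    - [-2, 1.1, 0, 0]
    - [-1.75, 1.05, 0, -0.01]
    - [0, 0, 0, 0]

```text
clock: 13.57
eef_pos: [561.8, -183.2, 229.5]
tcp_rot: [3.14, 0.001, 1.356]
contact_force: [-0.7, -0.7, -0.8]
opening: 0.452
```

```bash
python3 - <<'E'
from m import *
go([559.1,-179.7,158],77.3)
im,d,X=cloud('top'); im2,d2,X2=cloud('side')
a=cv2.resize(im[130:270,300:440],(400,400)); b=cv2.resize(im2[110:230,250:370],(400,400))
cv2.imwrite('pics/both3.png',np.hstack([a,b])[...,::-1])
E
```

```text
at [ 561.8 -183.2  229.5] rot [1.799e+02 1.000e-01 7.770e+01] t 13.57 F [-0.7 -0.7 -0.8] op 0.452
delta cm [ 0.29 -0.35  7.15] turn 0.007
```

View pics/both3.png

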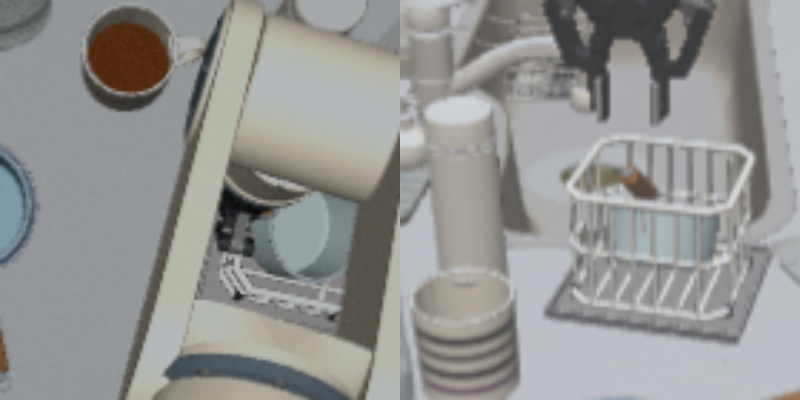

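The side crop shows the open fingers at (598,100) and (658,100), above the handle at about (638,183). I'll cross-check by projecting the measured handle into the side view.

```bash
python3 - <<'E'
from m import *
p=cams.camera_params('side');K=np.array([[p['fx'],0,p['cx']],[0,p['fy'],p['cy']],[0,0,1.]])
P=np.array([[555.8,-194.6,158.3],[562,-167,180],[549.5,-222,136.],[559.1,-179.7,160]])
uv=cv2.projectPoints(P,cv2.Rodrigues(np.array(p['R']))[0],np.array(p['t']),K,np.array([p['k1'],0,0,0.]))[0].reshape(-1,2)
print(((uv-[250,110])/.3+[400,0]).round())
im,d,X=cloud('side')
for v in range(158,170,2): print([tuple(int(k) for k in im[v,u]) for u in range(314,328,3)])
E
```

```text
[[639. 175.]
 [629. 166.]
 [647. 184.]
 [634. 181.]]
[(179, 183, 188), (178, 182, 186), (177, 180, 185), (177, 180, 184), (170, 171, 174)]
[(124, 124, 123), (150, 141, 131), (142, 123, 110), (179, 183, 188), (175, 179, 183)]
[(108, 104, 79), (138, 137, 136), (148, 111, 80), (158, 158, 161), (178, 180, 185)]
[(115, 111, 90), (118, 90, 70), (126, 93, 69), (95, 76, 62), (172, 173, 177)]
[(174, 175, 175), (155, 156, 157), (85, 71, 64), (91, 76, 65), (112, 102, 99)]
[(181, 184, 187), (181, 184, 187), (94, 85, 79), (88, 72, 62), (97, 83, 77)]
```

The two views agree on the handle. Descending to grip.

>>> drive_tool:
  deltas:
    - [0.3, -0.35, 1, 0.007]
    - [0, 0, 1.5, 0]
    - [0, 0, 1.5, 0]
    - [0, 0, 1.2, 0]
    - [0, 0, 1, 0]
    - [0, 0, 0.9, 0]
    - [0, 0, 0, 0]
    - [0, 0, 0, 0]

```text
clock: 14.38
eef_pos: [558.1, -175.3, 158.2]
tcp_rot: [-3.141, -0.0, 1.348]
contact_force: [-0.3, -0.2, 0.4]
opening: 0.449
```

>>> drive_tool:
  deltas:
    - [0, 0, 0, 0]
    - [0, 0, 0, 0]
    - [0, 0, 0, 0]
    - [0, 0, 0, 0]
    - [0, 0, 0, 0]
    - [0, 0, 0, 0]
    - [0, 0, 0, 0]
  jaw: 1
  force: 120

```text
clock: 14.97
eef_pos: [559.0, -175.7, 159.4]
tcp_rot: [3.14, 0.0, 1.347]
contact_force: [0.8, 0.8, 5.3]
opening: 0.18
```

>>> drive_tool:
  deltas:
    - [0, 0, -0.5, 0]
    - [0, 0, -1, 0]
    - [0, 0, -1, 0]
    - [0, 0, -1, 0]
    - [0, 0, 0, 0]

```text
clock: 15.38
eef_pos: [559.5, -175.9, 196.2]
tcp_rot: [3.138, 0.0, 1.347]
contact_force: [-0.7, 0.4, -1.9]
opening: 0.183
```

>>> drive_tool:
  deltas:
    - [0, 0, -1, 0]
    - [0, 0, -1.2, 0]
    - [0, 0, -1.5, 0]
    - [0, 0, -1.5, 0]
    - [0, 0, -1.5, 0]
    - [0, 0, -1.5, 0]
    - [0, 0, -1.5, 0]
    - [0, 0, -1.5, 0]
    - [0, 0, -1, 0]
    - [0, 0, 0, 0]

```text
clock: 16.22
eef_pos: [559.3, -175.8, 318.5]
tcp_rot: [3.138, 0.0, 1.347]
contact_force: [0.9, 0.6, -2.0]
opening: 0.182
```

```bash
python3 - <<'E'
from m import *
go([503,322,300],111.5)
im,d,X=cloud('top'); im2,d2,X2=cloud('side')
a=cv2.resize(im[130:290,320:480],(400,400)); b=cv2.resize(im2[20:180,240:400],(400,400))
cv2.imwrite('pics/both4.png',np.hstack([a,b])[...,::-1])
E
```

```text
at [ 559.3 -175.8  318.5] rot [179.8   0.   77.2] t 16.22 F [ 0.9  0.6 -2. ] op 0.182
delta cm [ 47.3  -16.53   1.77] turn -0.599
```

View pics/both4.png

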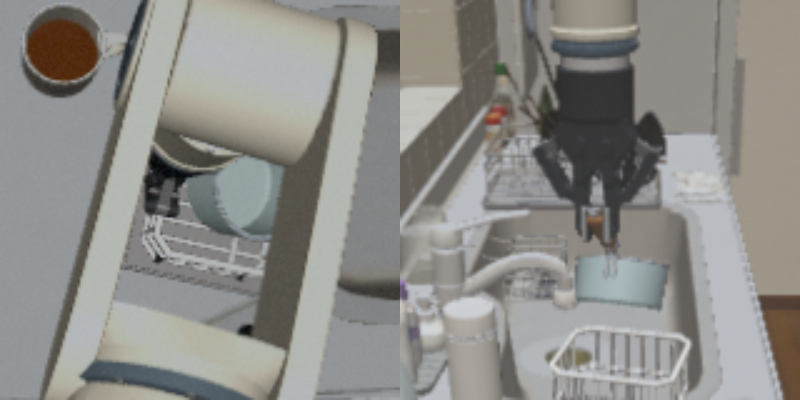

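The small pan is clear of the drainer and still tipped. I'll carry it to the free spot at left to set it level.

>>> drive_tool:
  deltas:
    - [1, -0.35, 0, 0]
    - [2, -0.7, 0, 0]
    - [2.5, -0.87, 0, 0]
    - [2.5, -0.87, 0, 0]
    - [2.5, -0.87, 0, 0]
    - [2.5, -0.87, 0, 0]
    - [2.5, -0.87, 0, 0]
    - [2.5, -0.87, 0, 0]
    - [2.5, -0.87, 0, 0]
    - [2.5, -0.87, 0, 0]
    - [2.5, -0.87, 0, 0]
    - [2.5, -0.87, 0, 0]

```text
clock: 17.32
eef_pos: [524.0, 120.9, 314.5]
tcp_rot: [-3.14, 0.001, 1.348]
contact_force: [0.7, -0.5, -1.5]
opening: 0.181
```

>>> drive_tool:
  deltas:
    - [2.5, -0.87, 0, 0]
    - [2.5, -0.87, 0, 0]
    - [2.5, -0.87, 0, 0]
    - [2.5, -0.87, 0, 0]
    - [2.5, -0.87, 0, 0]
    - [2.3, -0.8, 0, 0]
    - [2, -0.7, 0, 0]
    - [1.5, -0.52, 0, 0]
    - [1, -0.35, 0, 0]
    - [0.2, -0.1, 0, 0]
    - [0, 0, 0, 0]

```text
clock: 18.23
eef_pos: [501.6, 324.5, 315.1]
tcp_rot: [-3.141, 0.001, 1.348]
contact_force: [0.5, -0.6, -3.0]
opening: 0.183
```

>>> drive_tool:
  deltas:
    - [0, 0, 0, -0.04]
    - [0, 0, 0, -0.07]
    - [0, 0, 0, -0.08]
    - [0, 0, 0, -0.08]
    - [0, 0, 0, -0.08]
    - [0, 0, 0, -0.08]
    - [0, 0, 0, -0.08]
    - [0, 0, 0, -0.05]
    - [0, 0, 0, -0.04]
    - [0, 0, 0, 0]
    - [0, 0, 0, 0]

```text
clock: 19.15
eef_pos: [502.1, 323.4, 315.6]
tcp_rot: [-3.141, 0.0, 1.945]
contact_force: [-0.1, -0.2, -3.0]
opening: 0.179
```

```bash
python3 - <<'E'
from m import *
go([503,322,200],111.5)
im2,d2,X2=cloud('side'); np.savez('side5.npz',im=im2,X=X2)
h=cv2.cvtColor(im2,cv2.COLOR_RGB2HSV)
m=near(X2,[545,215],110)&(X2[...,2]>110)&(h[...,0]>80)&(h[...,0]<115)&(h[...,1]>25)
P=X2[m]; print(len(P),np.percentile(P,[1,50,99],axis=0).round())
cv2.imwrite('pics/s5.png',im2[0:400,150:550][...,::-1])
E
```

```text
at [502.1 323.4 315.6] rot [-180.     0.   111.4] t 19.15 F [-0.1 -0.2 -3. ] op 0.179
delta cm [-0.16  0.04 11.56] turn -0.001
487 [[487. 193. 201.]
 [557. 271. 227.]
 [589. 292. 263.]]
```

View pics/s5.png

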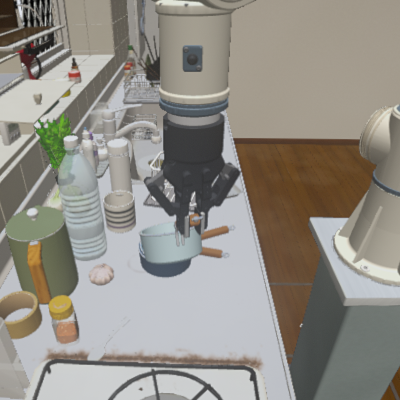

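>>> drive_tool:
  deltas:
    - [-1, 0, 1, 0]
    - [-1.5, 0, 2, 0]
    - [-1.5, 0, 3, 0]
    - [0, 0, 3, 0]
    - [0, 0, 3, 0]
    - [0, 0, 2, 0]
    - [0, 0, 1.2, 0]
    - [0, 0, 0.6, 0]
    - [0, 0, 0, 0]

```text
clock: 19.95
eef_pos: [516.3, 286.6, 156.4]
tcp_rot: [-3.14, 0.0, 1.947]
contact_force: [-0.4, 1.1, -1.8]
opening: 0.177
```

>>> drive_tool:
  deltas:
    - [0, 0, 0.2, 0]
    - [0, 0, 0.2, 0]
    - [0, 0, 0.2, 0]
    - [0, 0, 0.2, 0]
    - [0, 0, 0.2, 0]
    - [0, 0, 0, 0]

```text
clock: 20.45
eef_pos: [516.5, 287.2, 147.5]
tcp_rot: [-3.142, 0.0, 1.947]
contact_force: [-0.1, 0.2, -2.6]
opening: 0.179
```

>>> drive_tool:
  deltas:
    - [0, 0, 0.2, 0]
    - [0, 0, 0.2, 0]
    - [0, 0, 0.2, 0]
    - [0, 0, 0, 0]

```text
clock: 20.78
eef_pos: [517.1, 288.6, 142.9]
tcp_rot: [3.139, -0.002, 1.947]
contact_force: [-3.8, 4.3, 11.4]
opening: 0.179
```

>>> drive_tool:
  deltas:
    - [0.2, 0, 0.2, 0]
    - [0.2, 0, 0.2, 0]
    - [0.2, 0, 0.2, 0]
    - [0.15, 0, 0.2, 0]
    - [0, 0, 0, 0]
  force: 50

```text
clock: 21.2
eef_pos: [514.8, 296.1, 135.3]
tcp_rot: [3.138, -0.002, 1.947]
contact_force: [-3.9, 4.8, 12.7]
opening: 0.179
```

>>> drive_tool:
  deltas:
    - [0.36, 0, 0.33, 0]
    - [0.36, 0, 0.33, 0]
    - [0.34, 0, 0.35, 0]
    - [0.34, 0, 0.35, 0]
    - [0.31, 0, 0.37, 0]
    - [0.31, 0, 0.37, 0]
    - [0.3, 0, 0.38, 0]
    - [0.3, 0, 0.38, 0]
    - [0, 0, 0, 0]
  force: 35

```text
clock: 21.95
eef_pos: [504.6, 319.6, 105.4]
tcp_rot: [3.14, -0.0, 1.948]
contact_force: [-1.2, 2.2, 6.7]
opening: 0.177
```

>>> drive_tool:
  deltas:
    - [0.28, 0, 0.4, 0]
    - [0.27, 0, 0.4, 0]
    - [0.25, 0, 0.41, 0]
    - [0.25, 0, 0.41, 0]
    - [0.23, 0, 0.42, 0]
    - [0.23, 0, 0.42, 0]
    - [0, 0, 0, 0]

```text
clock: 22.53
eef_pos: [499.1, 333.2, 80.6]
tcp_rot: [3.14, 0.0, 1.948]
contact_force: [-0.8, 2.0, 4.3]
opening: 0.178
```

```bash
python3 - <<'E'
from m import *
s=r.sense(); p=s['eef_pos']; print(p.round(1)); c=np.array(pol(p,-118,111.5,0))[:2]; print(c)
for n in('top','side'):
    im,d,X=cloud(n); np.savez(f'{n}6.npz',im=im,X=X); print(n,*rim(im,X,c,56,52,111.5))
cv2.imwrite('pics/s6.png',cv2.resize(im[150:350,230:480],(750,600))[...,::-1])
E
```

```text
[499.1 333.2  80.6]
[542.3616334  223.44353331]Traceback (most recent call last):
  File "<stdin>", line 4, in <module>
  File "m.py", line 34, in rim
    T=np.array(T); A=np.c_[T[:,:2]-c[:2],np.ones(len(T))]
                           ~^^^^^^
IndexError: too many indices for array: array is 1-dimensional, but 2 were indexed
```

>>> drive_tool:
  deltas:
    - [0.15, 0, 0.25, 0]
    - [0.1, 0, 0.2, 0]
    - [0.05, 0, 0.15, 0]
    - [0, 0, 0, 0]

```text
clock: 22.92
eef_pos: [497.9, 335.8, 74.6]
tcp_rot: [3.141, -0.0, 1.948]
contact_force: [-0.3, 2.2, 4.8]
opening: 0.18
```

>>> drive_tool:
  deltas:
    - [0, 0, 0, 0]
    - [0, 0, 0, 0]
    - [0, 0, 0, 0]
    - [0, 0, 0, 0]
    - [0, 0, 0, 0]
    - [0, 0, 0, 0]
  jaw: 0.55

```text
clock: 23.42
eef_pos: [497.5, 335.2, 74.3]
tcp_rot: [-3.141, 0.0, 1.947]
contact_force: [0.2, -0.7, 0.6]
opening: 0.449
```

```bash
sed -i 's/(h\[...,1\]>30)/(h[...,1]>sat)/; s/def rim(im,X,c,zc,rad,hdir)/def rim(im,X,c,zc,rad,hdir,sat=30)/' m.py; python3 - <<'E'
from m import *
s=r.sense(); p=s['eef_pos']; print(p.round(1)); c=np.array(pol(p,-118,111.5,0))[:2]; print(c)
for n in('top','side'):
    im,d,X=cloud(n); np.savez(f'{n}6.npz',im=im,X=X)
    try: print(n,*rim(im,X,c,52,52,111.5,12))
    except Exception as e: print(n,e)
    m=near(X,c,100)&(X[...,2]>40)&(X[...,2]<62); print(m.sum(), X[m].mean(0).round(),np.percentile(X[m],[2,98],axis=0).round())
cv2.imwrite('pics/s6.png',cv2.resize(im[150:350,230:480],(750,600))[...,::-1])
E
```

```text
[497.5 335.2  74.3]
[540.78539482 225.44995485]
top 30 centre [545.7 217.4  52. ] rimz 53.7 tilt deg along handle -0.55 across -0.01
283 [547. 226.  52.] [[494. 166.  43.]
 [598. 271.  58.]]
side 13 centre [545.9 219.2  52.5] rimz 55.0 tilt deg along handle 0.05 across 0.9
298 [576. 207.  49.] [[537. 167.  40.]
 [599. 271.  55.]]
```

View pics/s6.png

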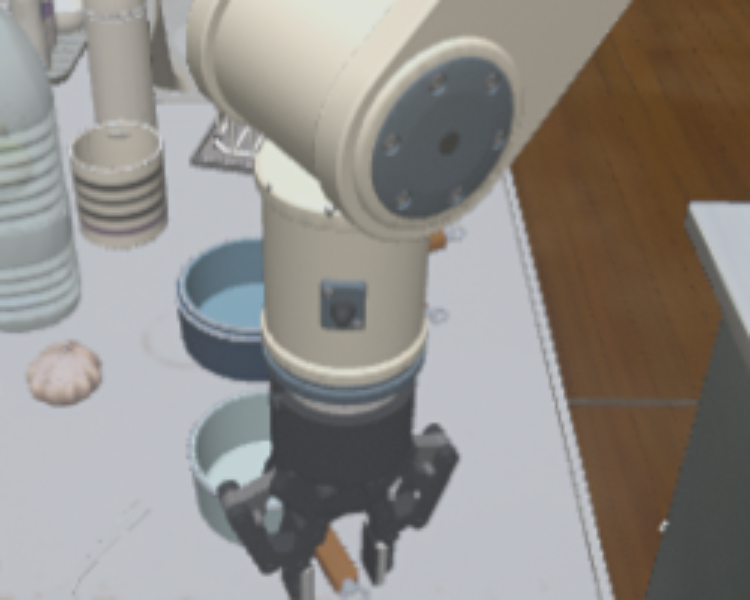

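Released and level: centre (545.8,218), both fingers astride the handle. Slide in 3 cm along the handle, lower 5 mm and regrip.

>>> drive_tool:
  deltas:
    - [-1, 0, 0, -0.008]
    - [-1, 0, 0.2, -0.008]
    - [-0.95, 0, 0.3, 0]
    - [0, 0, 0, 0]
    - [0, 0, 0, 0]

```text
clock: 23.93
eef_pos: [508.8, 306.9, 69.1]
tcp_rot: [-3.141, 0.0, 1.962]
contact_force: [0.2, -0.4, 0.0]
opening: 0.454
```

>>> drive_tool:
  deltas:
    - [0, 0, 0, 0]
    - [0, 0, 0, 0]
    - [0, 0, 0, 0]
    - [0, 0, 0, 0]
    - [0, 0, 0, 0]
    - [0, 0, 0, 0]
    - [0, 0, 0, 0]
  jaw: 1
  force: 120

```text
clock: 24.52
eef_pos: [508.6, 308.1, 69.5]
tcp_rot: [3.142, -0.0, 1.964]
contact_force: [-1.0, -0.3, 3.1]
opening: 0.178
```

>>> drive_tool:
  deltas:
    - [0, 0, -0.5, 0]
    - [0, 0, -1, 0]
    - [0, 0, -2, 0]
    - [0, 0, -2.5, 0]
    - [0, 0, -2, 0]
    - [0, 0, -1, 0]
    - [0, 0, 0, 0]
    - [0, 0, 0, 0]

```text
clock: 25.18
eef_pos: [508.6, 308.1, 159.6]
tcp_rot: [3.141, -0.0, 1.963]
contact_force: [0.6, 0.6, -2.8]
opening: 0.174
```

```bash
python3 - <<'E'
from m import *
for n in('top','side'):
    im,d,X=cloud(n); s=r.sense(); 
    if n=='top': print(s['eef_pos'].round(1),np.degrees(s['tcp_rot']).round(1))
    for z in (142,):
        try: print(n,*rim(im,X,np.array([545.8,218]),z,52,112.4,12))
        except Exception as e: print(n,e)
    try: print(n,'nest',*rim(im,X,np.array([563.5,45]),57,57,151.5,12))
    except Exception as e: print(n,e)
E
```

```text
[508.1 307.7 158.6] [-179.9    0.   112.5]
top 31 centre [546.2 217.6  52.3] rimz 143.5 tilt deg along handle 0.27 across -0.24
top nest 31 centre [564.3  44.9  59.1] rimz 58.4 tilt deg along handle -0.0 across -0.6
side 17 centre [546.5 218.9  51.8] rimz 142.1 tilt deg along handle 0.23 across -0.97
side nest 13 centre [565.2  45.5  58.3] rimz 58.2 tilt deg along handle 1.37 across -1.08
```

>>> drive_tool:
  deltas:
    - [-0.7, -0.21, 0, 0]
    - [-1.4, -0.42, 0, 0]
    - [-1.8, -0.53, 0, 0]
    - [-1.8, -0.53, 0, 0]
    - [-1.8, -0.53, 0, 0]
    - [-1.8, -0.53, 0, 0]
    - [-1.8, -0.53, 0, 0]
    - [-1.8, -0.53, 0, 0]
    - [-1.6, -0.48, 0, 0]
    - [-1.2, -0.36, 0, 0]
    - [-0.8, -0.25, 0, 0]
    - [-0.18, -0.06, 0, 0]

```text
clock: 26.28
eef_pos: [526.4, 133.2, 159.1]
tcp_rot: [-3.141, 0.0, 1.962]
contact_force: [-0.1, -0.5, -2.4]
opening: 0.179
```

>>> drive_tool:
  deltas:
    - [0, 0, 1, 0]
    - [0, 0, 1, 0]
    - [0, 0, 0.5, 0]
    - [0, 0, 0, 0]
    - [0, 0, 0, 0]

```text
clock: 26.7
eef_pos: [526.1, 135.4, 133.5]
tcp_rot: [-3.14, -0.0, 1.964]
contact_force: [-0.1, -0.4, -2.1]
opening: 0.171
```

```bash
python3 - <<'E'
from m import *
go([526.5,135,80],112.5)
for n in('top','side'):
    im,d,X=cloud(n)
    try: print(n,*rim(im,X,np.array([564.3,45]),118,52,112.4,12))
    except Exception as e: print(n,e)
E
```

```text
at [526.1 135.4 133.5] rot [-179.9   -0.   112.5] t 26.7 F [-0.1 -0.4 -2.1] op 0.171
delta cm [-0.05  0.03  5.35] turn 0.001
top 29 centre [563.9  46.3  52.1] rimz 117.0 tilt deg along handle -0.12 across 0.1
side 12 centre [565.6  47.9  50.9] rimz 116.2 tilt deg along handle 0.53 across -0.89
```

>>> drive_tool:
  deltas:
    - [-0.12, -0.05, 0.2, 0]
    - [0, 0, 0.3, 0]
    - [0, 0, 0.3, 0]
    - [0, 0, 0.2, 0]
    - [0, 0, 0.2, 0]
    - [0, 0, 0.2, 0]
    - [0, 0, 0.2, 0]
    - [0, 0, 0.2, 0]
    - [0, 0, 0, 0]

```text
clock: 27.55
eef_pos: [526.4, 133.6, 115.9]
tcp_rot: [-3.141, -0.0, 1.963]
contact_force: [-0.2, -0.4, -1.8]
opening: 0.177
```

```bash
python3 - <<'E'
from m import *
go([526.5,135,77.5],112.5)
for n in('top','side'):
    im,d,X=cloud(n)
    try: print(n,*rim(im,X,np.array([564.3,45]),99,52,112.4,12))
    except Exception as e: print(n,e)
E
```

```text
at [526.4 133.6 115.9] rot [-180.    -0.   112.5] t 27.55 F [-0.2 -0.4 -1.8] op 0.177
delta cm [0.13 0.07 3.84] turn -0.0
top 30 centre [563.9  44.2  52.1] rimz 99.7 tilt deg along handle 0.48 across 0.45
side 12 centre [562.6  44.2  53.4] rimz 98.9 tilt deg along handle 0.33 across 0.09
```

>>> drive_tool:
  deltas:
    - [0.04, 0.04, 0.2, 0]
    - [0, 0, 0.2, 0]
    - [0, 0, 0.2, 0]
    - [0, 0, 0.2, 0]
    - [0, 0, 0.2, 0]
    - [0, 0, 0.2, 0]
    - [0, 0, 0.2, 0]
    - [0, 0, 0.2, 0]
    - [0, 0, 0.2, 0]
    - [0, 0, 0.2, 0]
    - [0, 0, 0, 0]

```text
clock: 28.57
eef_pos: [526.6, 134.1, 96.0]
tcp_rot: [-3.141, -0.0, 1.963]
contact_force: [-0.9, 0.2, -1.7]
opening: 0.178
```

>>> drive_tool:
  deltas:
    - [0, 0, 0.2, 0]
    - [0, 0, 0.2, 0]
    - [0, 0, 0.2, 0]
    - [0, 0, 0.1, 0]
    - [0, 0, 0.1, 0]
    - [0, 0, 0.1, 0]
    - [0, 0, 0.1, 0]
    - [0, 0, 0, 0]

```text
clock: 29.23
eef_pos: [526.8, 134.1, 86.2]
tcp_rot: [-3.141, -0.0, 1.963]
contact_force: [-0.4, -1.0, -1.9]
opening: 0.178
```

>>> drive_tool:
  deltas:
    - [0, 0, 0.1, 0]
    - [0, 0, 0.1, 0]
    - [0, 0, 0.1, 0]
    - [0, 0, 0.1, 0]
    - [0, 0, 0.1, 0]
    - [0, 0, 0, 0]

```text
clock: 29.73
eef_pos: [526.8, 134.1, 81.2]
tcp_rot: [-3.141, -0.0, 1.963]
contact_force: [-0.3, -0.9, -1.8]
opening: 0.179
```

>>> drive_tool:
  deltas:
    - [0, 0, 0.05, 0]
    - [0, 0, 0.05, 0]
    - [0, 0, 0.05, 0]
    - [0, 0, 0, 0]

```text
clock: 30.07
eef_pos: [526.8, 134.2, 79.8]
tcp_rot: [-3.141, -0.0, 1.963]
contact_force: [-0.4, -0.1, -2.7]
opening: 0.175
```

>>> drive_tool:
  deltas:
    - [0, 0, 0.05, 0]
    - [0, 0, 0.05, 0]
    - [0, 0, 0.05, 0]
    - [0, 0, 0, 0]

```text
clock: 30.4
eef_pos: [526.9, 134.1, 78.3]
tcp_rot: [-3.142, 0.0, 1.963]
contact_force: [-0.2, 0.3, -2.8]
opening: 0.176
```

>>> drive_tool:
  deltas:
    - [0, 0, 0.05, 0]
    - [0, 0, 0.03, 0]
    - [0, 0, 0, 0]

```text
clock: 30.65
eef_pos: [527.0, 134.3, 77.7]
tcp_rot: [3.141, -0.0, 1.963]
contact_force: [-0.0, 0.3, -0.5]
opening: 0.174
```

Contact at the predicted height (77.5). Releasing and lifting away.

>>> drive_tool:
  deltas:
    - [0, 0, 0.03, 0]
    - [0, 0, 0, 0]
    - [0, 0, 0, 0]
    - [0, 0, 0, 0]
    - [0, 0, 0, 0]
    - [0, 0, 0, 0]
  jaw: 0.55

```text
clock: 31.15
eef_pos: [526.9, 134.1, 77.3]
tcp_rot: [3.142, 0.0, 1.963]
contact_force: [0.2, -0.1, -0.1]
opening: 0.448
```

>>> drive_tool:
  deltas:
    - [0, 0, -0.5, 0]
    - [0, 0, -1, 0]
    - [0, 0, -2, 0]
    - [0, 0, -3, 0]
    - [0, 0, -3, 0]
    - [2, 0, -3, 0]
    - [3, 0, -3, 0]
    - [3, 0, 0, 0]
    - [3, 0, 0, 0]
    - [3, 0, 0, 0]
    - [3, 0, 0, 0]
    - [0, 0, 0, 0]

```text
clock: 32.15
eef_pos: [460.5, 294.6, 233.0]
tcp_rot: [3.14, -0.002, 1.966]
contact_force: [0.4, 1.2, 0.3]
opening: 0.45
```

```bash
python3 - <<'E'
from m import *
go([526.5,135,77.5],112.5)
c=[564,45]
for n in('top','side'):
    im,d,X=cloud(n)
    for nm,z,rd,hd in(('small',61,52,112.4),('med',57,58,151.5),('large',53,64,191.5)):
        try: print(n,nm,*rim(im,X,np.array([564.,45]),z,rd,hd,12))
        except Exception as e: print(n,e)
    H=X[wood(im)&near(X,c,145)&~near(X,c,85)&(X[...,2]>55)]; a=np.degrees(np.arctan2(H[:,1]-45,H[:,0]-564))%360
    for k in(112,151,191): s=a[np.abs(a-k)<15]; print('  handle',k,len(s),np.median(s).round(1) if len(s) else '')
    if n=='top': T=im
cv2.imwrite('pics/end.png',np.hstack([cv2.resize(T[120:280,200:360],(400,400)),cv2.resize(im[200:320,260:380],(400,400))])[...,::-1])
E
```

```text
at [460.5 294.6 233. ] rot [ 1.799e+02 -1.000e-01  1.126e+02] t 32.15 F [0.4 1.2 0.3] op 0.45
delta cm [-17.3   -0.07  15.52] turn 0.002
top small 31 centre [564.8  45.   53.5] rimz 62.3 tilt deg along handle -0.29 across 0.06
top med 31 centre [564.6  44.9  53.4] rimz 62.4 tilt deg along handle -0.06 across -0.03
top large 31 centre [563.6  44.4  55.6] rimz 61.1 tilt deg along handle 0.08 across -0.04
  handle 112 128 112.3
  handle 151 132 152.2
  handle 191 119 191.9
side small 28 centre [565.1  45.9  51.5] rimz 61.2 tilt deg along handle 0.38 across -0.54
side med 29 centre [565.6  45.8  51.3] rimz 61.3 tilt deg along handle 0.14 across -0.96
side large 25 centre [563.2  44.1  55.2] rimz 59.6 tilt deg along handle -1.35 across -1.78
  handle 112 18 108.5
  handle 151 48 148.8
  handle 191 27 188.3
```

View pics/end.png

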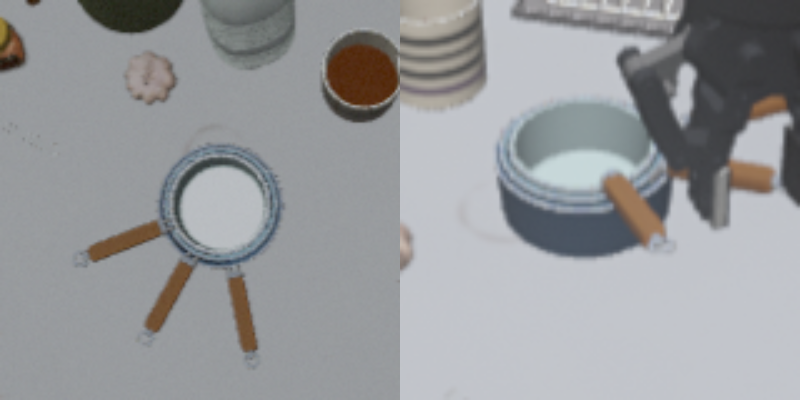

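The picture shows all three pans nested and concentric at crop (222,205). The handles are fanned at about 112°, 152° and 192°, and the garlic and mug look undisturbed. Handing in.

```bash
python3 -c "
from rig import job; print(job.sign_off())"
```

```text
the job is handed in; nothing more can be done
None
```

The three pans are nested where the large one stood, and I handed the job in at about 32 s of the 67 s allowed. No verdict comes back from the hand-in.

**How it went**
- **Medium pan:** I gripped it by the handle, turned it 18°, and lowered it into the large pan. The first grip was about 7 mm too high on the bar. Reopening and regripping lower fixed that; closing that first time nudged the pan about 2.5 mm.
- **Small pan:** I lifted it out of the drainer, tipped it level against the free worktop on the left, regripped it nearer the pan, and lowered it into the medium pan.
- **Lowering:** Both pans went in at 0.5 to 1 mm per step at the end. The wrist readings there showed only the pan's weight easing off, a few newtons at most.

**Last checks**

| Check | Result |
|---|---|
| Handle directions (top camera) | 112°, 152° and 192°, so about 40° apart |
| Small pan's rim height | about 62 mm top, 61 mm side, reading 1–2 mm high as usual; expected 60 mm |
| Small pan's tilt | about 0.3° top camera, 0.5° side camera |
| Pans' centres | within about 2 mm of each other and of the large pan's start |
| Garlic and mug | look undisturbed in the last picture |

- **Disagreements:** The side camera put the handles 3–4° lower with the same spacing, because it sees their sides.
- **Checks that did not work:** In the final nest, the separate rim fits for the medium and large pans locked onto the small pan's rim, so they say nothing on their own. The medium pan's seating was confirmed earlier, just after it was released. I did not check the flask in the last picture, but nothing came near it.

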